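# Take the abrasive roll off its locking post and slide it into the rack

## Robot

A 6-joint arm with a two-finger parallel gripper is mounted at the origin on the work surface. World frame = base frame: x ahead of the robot, y to its left, z up, the work surface at z = 0. Lengths are in mm, angles in rad, forces in N, time in s.
With the tool pointing down it reaches from about 350 to 775 mm from the base axis. Payload 7.3 kg.
Tool frame: the origin (TCP) lies midway between the tips of the shut fingers; the grasp point (between the pads) lies bot.tcp_to_grasp behind it (bot.tcp_to_grasp is the distance from the TCP to the grasp point, in mm); z points along the fingers, y is the direction in which the jaws open and shut (so a half turn about z gives the same grasp; the last joint's range is limited). The gripper opens to 92 mm and grips with 3 to 60 N. Pads are 19 mm wide; open, the fingers measure 130 mm over their backs; the gripper's body (75 mm by 190 mm) begins 47 mm behind the grasp point.
Start: joints at [1.117, 0.342, 1.524, -0, 1.275, -0.146], TCP at [159.041, 500.351, 226.741] pointing down, gripper open.
Joint ranges: [-2.53, 2.53], [-0.77, 2.02], [0.04, 2.7], [-1, 4.14], [0.28, 2.66], [-3.11, 3.11]. Speed limits (rad/s): [2.57, 2.57, 3.14, 3.14, 3.14, 3.14].

## Interface

Orientations are given as [roll, pitch, yaw] about the fixed x, y, z axes, in that order (R = Rz(yaw) Ry(pitch) Rx(roll)).
In Python, from plant import bot gives the robot as it stands.
- The arm moves only by the shell command python3 -m inch 'ROWS'. ROWS is JSON, one flat list of numbers, 7 for each row, row after row: the shift along the world's x, y, z in cm, then the turn, a rotation vector about the world's x, y, z in degrees, then the gripper command: -1 is shut, 1 is fully open, values between are in proportion. In form: [tx, ty, tz, ax, ay, az, fingers, tx, ty, tz, ax, ay, az, fingers, ...]. A call has exactly 5 rows; each row is the pose to reach, as a shift and turn from the pose measured when the call began; what a row does not reach only later rows make up. A row lasts 1/10 s, in which the tool goes at most 50 mm and 8.59 degrees, less where a joint would pass 70% of its speed; a pose out of reach is approached as far as the arm can. A call with a gripper value outside its range is refused whole. The fingers move at their own pace and stop on an object; the grip force is fixed at half the most. Time passes only in rows, so rows that repeat a pose let the fingers close, or fill a call up. It gives the time, the measured TCP pose, the force and the opening at its end, in the units of the state.
- bot.get_obs(): the state, without advancing time (a new reading comes with each control period).
- bot.capture(name): name is "scene" or "top" or "wrist"; returns the picture (420x560x3 uint8, red, green, blue); there is no depth.
- bot.calibration(name): a dict with "fx", "fy", "cx", "cy" (pixels), "cam_to_world" (4x4, takes a point from camera to world coordinates). Camera axes: x right, y down, z forward; pixel columns grow to the right and rows downward; lengths in mm; the calibration is good to about 2 mm. A picture is of the moment at which its call begins: read the wrist's pose just before it. calibration takes no time and is no camera call; for the wrist camera it gives the pose at the moment of the call.
- bot.close_job(): hands the job in, once; it reports no verdict.
The state is a dict: "time": time; "joint_positions": joint angles; "dq": joint speeds; "tau": joint torques, N m; "tool_pos": TCP position; "tcp_rot": TCP orientation; "contact_force": force on the tool from outside, world axes, zero at the start; "moment": the same for the moment, N m; "grip_width": finger opening in mm.
Only numpy, scipy, OpenCV 4.12 (cv2) and the standard library are available. Lean on these libraries where they do the work, as an engineer would, in place of code of your own. Each camera call takes 0.05 s, during which the arm holds its last target.

## Task

The yellow-cored abrasive roll is locked on its post and comes free only at one hidden place within about a quarter turn anticlockwise: grip its collar, turn and feel for that place without forcing it, and slide the roll up off the post. Put it down in front of the low rack (do not let go of it in the air) and push it fully home under the roof, so that it stands upright against the back stop. Leave everything else where it is.

Things in the scene. Friction and masses are not known exactly. Their poses are not given: they have to be found in the camera images.
- roll: wound roll of red-brown abrasive tape, 110 mm across, about 0.35 kg, winding and bottom flange z 0 to 56 mm, yellow core. Only its bottom web (lowest 6 mm) has two slots on either side of the bore, along the roll's own x and -x axes, 16 mm wide, reaching 27 mm from the axis; above it the core is hollow. Origin: centre of the underside, z up along the bore
- roll_collar (a point): centre of the top of the roll's yellow collar, the grip: a round tube 50 mm across outside, bore 31 mm, standing up out of the winding, from 56 to 86 mm above the roll's underside; this point is at 86 mm
- stand: fixed grey plate 130 x 130 x 12 mm with an upright steel post, 27 mm thick, on which the roll sits, locked. It comes free somewhere between 0.4 and 1.5 rad of anticlockwise turn (seen from above): how far cannot be seen, there is no stop, and turned too far it is locked again. The post does not turn. Origin: centre of the plate's underside, on the bench
- post_tip (a point): top of the post, 105 mm above the bench. Inside the roll, out of sight, two lugs stick out of the post on either side (10 mm wide, out to 24 mm from the axis, 21 to 31 mm above the bench). They pass only through the slots in the roll's bottom web (about 0.12 rad of play either way); elsewhere the web meets them after 3 mm of lift
- rack: fixed low plywood bay without a floor, open towards its own -x (the robot). Origin: on the bench, where the roll's centre is when fully home. Inner width 130 mm (y -65 to 65), side walls 10 mm thick, 110 mm high, x -30 to 65 mm; a back stop, 50 mm high, with its face at x = 55 mm
- rack_roof (a point): middle of the front edge (red strip) of the white roof that overhangs the far half of the rack, x 0 to 65 mm in the rack's frame; underside 100 mm, top 110 mm above the bench; this point is at 105 mm
- block: bystander: wooden sanding block with a black face, 110 x 55 x 44 mm, origin at its underside
- spare_roll: bystander: smaller blue tape roll, 80 mm across, 40 mm high, origin at its underside
- pot: bystander: dark wooden pencil pot, 72 mm across, 95 mm high, origin at its underside
- brush: bystander: bench brush lying on the bench
- handle_a: bystander: turned wooden handle, 130 x 17 mm, lying on the green pad (pad 4 mm thick)
- handle_b: bystander: another such handle on the pad
- handle_c: bystander: another such handle on the pad
Things that resemble listed ones, but are neither listed nor needed, are in the scene too. What is shaped like the stand but blue is not meant.

How it is judged:
By the outcome, as a careful person would: the job done as asked, in the order asked, and still so for the second after the job is handed in, with the robot touching nothing.
It also fails if it takes over 67 s, if anything falls off the work surface, if the arm or the gripper's body presses on something with over 40 N, if the wrist force passes 120 N, or if a joint passes its speed limit or range.

## Working session

There is one attempt and no reset: what is moved stays moved. The work goes in short steps, Python scripts to look and compute and a shell command to move; the robot and the scene stay as the last step left them, time stands still between calls to the robot, and variables do not carry over. Pictures are saved under pics/ and viewed, and the job is handed in when it is done.

```bash
mkdir -p pics; ls; python3 - <<'E'
from plant import bot
import cv2
print(bot.get_obs(), bot.tcp_to_grasp)
for n in ("scene","top"):
    im=bot.capture(n); cv2.imwrite(f"pics/{n}0.png",im[:,:,::-1]); c=bot.calibration(n); print(n,c)
E
```

```text
pics
{'time': 0.0, 'joint_positions': array([ 1.11698409e+00,  3.42712673e-01,  1.52505840e+00, -1.03145747e-05,
        1.27537739e+00, -1.45979804e-01]), 'dq': array([ 0.00128858, -0.00055607, -0.00163554, -0.00040253, -0.00026801,
       -0.00022149]), 'tau': array([-3.39857143e-04, -4.31257796e+01, -2.44218367e+01,  7.17212283e-02,
        5.60529891e-02, -1.17321433e-04]), 'tool_pos': array([158.8569425 , 499.9478578 , 226.03573151]), 'tcp_rot': array([-3.14005195e+00, -2.16553215e-04,  2.83376307e+00]), 'contact_force': array([ 0.09541216,  0.56441538, -0.705029  ]), 'moment': array([ 0.00109204, -0.01961253,  0.00904751]), 'grip_width': 91.77071271874738} 18.8
scene {'fx': 468.9137365517217, 'fy': 468.9137365517217, 'cx': 274.1549524674217, 'cy': 205.09454282880253, 'cam_to_world': array([[ 8.82639997e-01,  3.16912275e-01, -3.47150178e-01,
         1.03379010e+03],
       [ 4.70026790e-01, -6.02333387e-01,  6.45189358e-01,
        -9.18998802e+02],
       [-4.63171571e-03, -7.32639816e-01, -6.80600798e-01,
         1.06168015e+03],
       [ 0.00000000e+00,  0.00000000e+00,  0.00000000e+00,
         1.00000000e+00]])}
top {'fx': 441.15507381450993, 'fy': 441.15507381450993, 'cx': 276.17412404311693, 'cy': 216.2461445555945, 'cam_to_world': array([[ 1.89718129e-02, -9.93718140e-01,  1.10292019e-01,
         4.27401938e+02],
       [-9.99787818e-01, -1.97407558e-02, -5.88401361e-03,
         1.89956229e+01],
       [ 8.02429887e-03, -1.10156986e-01, -9.93881808e-01,
         1.16157679e+03],
       [ 0.00000000e+00,  0.00000000e+00,  0.00000000e+00,
         1.00000000e+00]])}
```

View pics/scene0.png

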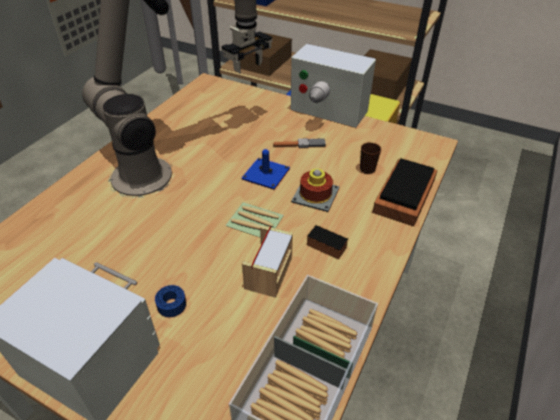

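View pics/top0.png

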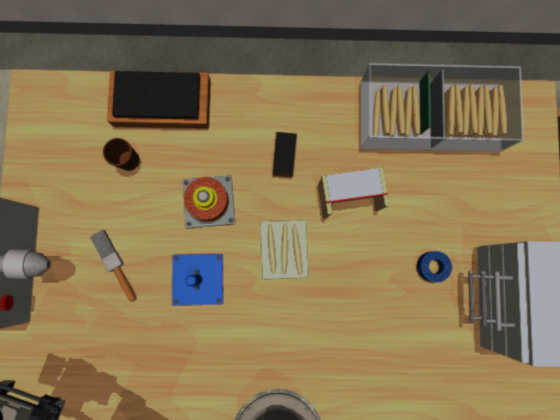

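Candidates: red-brown roll with yellow core on the grey plate, top (205,199) / scene (317,182). This is the target. The blue stand at top (193,280) is excluded by its colour, and the blue spare roll at (435,266) is a bystander. The rack is the white-roofed bay at top (353,190) / scene (268,262). Next, close crops.

```bash
python3 - <<'E'
import cv2,numpy as np
t=cv2.imread("pics/top0.png");s=cv2.imread("pics/scene0.png")
def cr(im,x,y,w,h,k): return cv2.resize(im[y:y+h,x:x+w],None,fx=k,fy=k,interpolation=cv2.INTER_CUBIC)
a=cr(t,170,160,80,75,5); b=cr(t,310,155,80,75,5)
c=cr(s,280,150,80,75,4)
d=cr(s,230,220,80,75,4)
cv2.imwrite("pics/c1.png",np.hstack([a,b])); cv2.imwrite("pics/c2.png",np.hstack([c,d]))
E
```

```text
(no output)
```

View pics/c1.png

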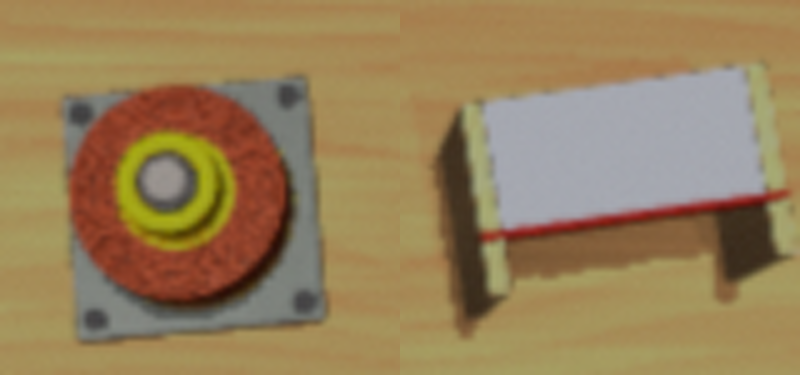

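View pics/c2.png

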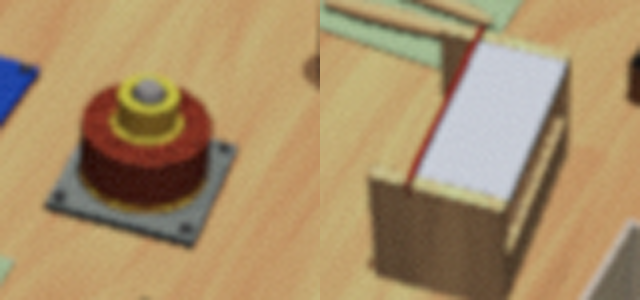

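```bash
cat > h.py <<'E'
import numpy as np, cv2
from plant import bot
def ray(n,u,v,c=None):
    c=c or bot.calibration(n); T=c["cam_to_world"]
    d=T[:3,:3]@np.array([(u-c["cx"])/c["fx"],(v-c["cy"])/c["fy"],1.]); return T[:3,3],d/np.linalg.norm(d)
def onz(n,u,v,z,c=None):
    o,d=ray(n,u,v,c); return (o+d*(z-o[2])/d[2])[:2]
def tri(a,b):
    A=np.zeros((3,3));y=np.zeros(3)
    for o,d in (a,b):
        P=np.eye(3)-np.outer(d,d);A+=P;y+=P@o
    return np.linalg.solve(A,y)
E
python3 - <<'E'
from h import *
np.set_printoptions(precision=1,suppress=True)
t=cv2.imread("pics/top0.png");s=cv2.imread("pics/scene0.png")
print("post tip top",onz("top",203.4,196.4,105),"scene",onz("scene",280+149/4,150+91/4,105))
P=np.array([onz("top",170+x/5,160+y/5,12) for x,y in [(65,98),(306,77),(326,318),(80,341)]]);print(P,P.mean(0),np.linalg.norm(np.diff(P,axis=0),axis=1))
S=np.array([onz("scene",280+x/4,150+y/4,12) for x,y in [(45,207),(192,247),(238,148)]]);print("scene plate",S,(S[0]+S[2])/2)
for n,im,(x0,y0,x1,y1) in (("top",t,(310,155,390,230)),("scene",s,(230,220,310,295))):
    hsv=cv2.cvtColor(im,cv2.COLOR_BGR2HSV)
    m=cv2.inRange(hsv,(100,0,130),(140,60,255)); r=cv2.inRange(hsv,(0,150,100),(6,255,255))|cv2.inRange(hsv,(172,120,100),(180,255,255))
    for nm,M in (("white",m),("red",r)):
        k=np.zeros_like(M);k[y0:y1,x0:x1]=M[y0:y1,x0:x1]
        cs,_=cv2.findContours(k,cv2.RETR_EXTERNAL,cv2.CHAIN_APPROX_NONE);c=max(cs,key=cv2.contourArea)
        rr=cv2.minAreaRect(np.argwhere(k)[:,::-1].astype(np.float32) if nm=="red" else c);b=cv2.boxPoints(rr)
        W=np.array([onz(n,*p,110) for p in b]);print(n,nm,rr,"\n",W,W.mean(0))
print("red ends top",onz("top",310+80/5,155+238/5,110),onz("top",310+390/5,155+193/5,110))
print("white back",onz("top",310+83/5,155+103/5,110),onz("top",310+348/5,155+66/5,110))
print("red ends scene",onz("scene",230+(410-320)/4,220+190/4,110),onz("scene",230+(480-320)/4,220+28/4,110))
E
```

```text
post tip top [589.4 189.6] scene [597.  188.6]
[[647.5 260.1]
 [661.4 133.3]
 [533.5 119. ]
 [518.9 246.9]] [590.3 189.8] [127.6 128.7 128.8]
scene plate [[540.9 116.8]
 [667.5 129.3]
 [653.8 260.8]] [597.3 188.8]
top white ((354.0382080078125, 183.7737579345703), (24.069141387939453, 52.238101959228516), 82.05652618408203) 
 [[ 646.  -107.4]
 [ 666.5 -233.2]
 [ 607.9 -240.9]
 [ 587.8 -115.8]] [ 627.  -174.3]
top red ((355.02001953125, 198.1400146484375), (1.4142135381698608, 58.54843521118164), 81.8698959350586) 
 [[ 582.  -106.4]
 [ 605.1 -246.5]
 [ 601.6 -247. ]
 [ 578.6 -106.9]] [ 591.8 -176.7]
scene white ((272.7525939941406, 249.5567169189453), (22.94682502746582, 38.98929214477539), 23.96249008178711) 
 [[ 607.  -238. ]
 [ 581.5 -103. ]
 [ 650.4 -107.7]
 [ 670.5 -239.8]] [ 627.4 -172.1]
scene red ((260.2561340332031, 245.3829345703125), (0.6490964889526367, 34.43817901611328), 25.64100456237793) 
 [[ 599.4 -234.4]
 [ 579.5 -115.8]
 [ 581.5 -116. ]
 [ 601.3 -234.6]] [ 590.4 -175.2]
red ends top [ 579.5 -106.6] [ 604.5 -256.4]
white back [ 645.7 -107.6] [ 666.7 -236.5]
red ends scene [ 610.8 -254.3] [ 580.9 -103. ]
```

The crop shows a grey plate, a red-brown winding and a yellow collar with the steel tip, so the target is confirmed. The stand is at about (590..597, 189). The rack origin is about (593,-180) with yaw about 9.5°. Next I approach, turning clockwise beforehand so the last joint has room.

```bash
python3 -m inch '[4,-2.8,0,0,0,-8,1, 8,-5.6,0,0,0,-16,1, 12,-8.4,0,0,0,-24,1, 16,-11.2,0,0,0,-32,1, 20,-14,0,0,0,-40,1]'
```

```text
time: 0.6
tool_pos: [360.0, 358.6, 225.9]
tcp_rot: [-3.14, -0.0, 2.13]
contact_force: [0.5, -0.6, 0.4]
grip_width: 91.8
```

```bash
python3 -m inch '[4,-2.9,0,0,0,-2,1, 8,-5.8,0,0,0,-4,1, 12,-8.7,0,0,0,-5,1, 16,-11.6,0,0,0,-5,1, 20,-14.5,0,0,0,-5,1]'; python3 - <<'E'
from h import *
np.set_printoptions(precision=3,suppress=True)
o=bot.get_obs();c=bot.calibration("wrist");im=bot.capture("wrist");np.save("w1.npy",im)
cv2.imwrite("pics/w1.png",im[:,:,::-1]);print(o["time"],o["tool_pos"],o["tcp_rot"],o["joint_positions"]);print(c)
import pickle;pickle.dump(c,open("w1.pkl","wb"))
E
```

```text
time: 1.1
tool_pos: [561.3, 212.0, 225.5]
tcp_rot: [-3.139, -0.001, 2.043]
contact_force: [-0.1, 1.2, -0.3]
grip_width: 92.1
1.1 [561.274 212.024 225.503] [-3.139 -0.001  2.043] [ 0.234  0.484  1.305 -0.     1.355 -0.238]
{'fx': 368.41737603159515, 'fy': 368.41737603159515, 'cx': 276.8240810351653, 'cy': 205.05953640358672, 'cam_to_world': array([[  0.89 ,   0.434,   0.137, 523.315],
       [  0.455,  -0.847,  -0.275, 286.518],
       [ -0.003,   0.307,  -0.952, 383.242],
       [  0.   ,   0.   ,   0.   ,   1.   ]])}
```

View pics/w1.png

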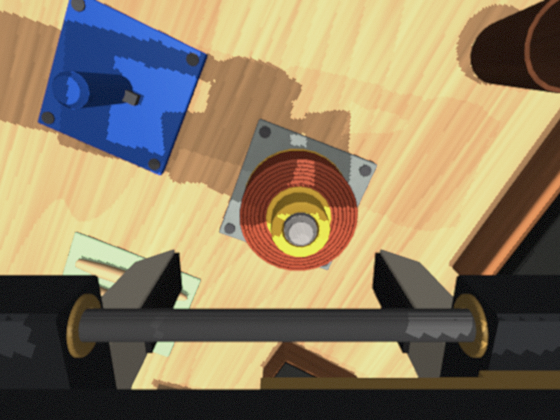

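The wrist view shows the collar ring and post tip near (300,231), with the plate behind at corners (262,120), (377,160) and (220,232). Now to turn that into positions.

```bash
python3 - <<'E'
from h import *
import pickle
np.set_printoptions(precision=1,suppress=True)
c=pickle.load(open("w1.pkl","rb"));im=np.load("w1.npy")[:,:,::-1].copy()
h=cv2.cvtColor(im,cv2.COLOR_BGR2HSV)
m=cv2.inRange(h,(0,80,40),(14,255,220));m[:140]=0;m[275:]=0;m[:,:230]=0;m[:,365:]=0
y=cv2.inRange(h,(22,120,100),(35,255,255));y[:140]=0;y[275:]=0;y[:,:230]=0;y[:,365:]=0
for nm,M in (("red",m),("yel",y)):
    M=cv2.morphologyEx(M,cv2.MORPH_OPEN,np.ones((3,3)))
    cs,_=cv2.findContours(M,cv2.RETR_EXTERNAL,cv2.CHAIN_APPROX_NONE);k=max(cs,key=cv2.contourArea)
    e=cv2.fitEllipse(cv2.convexHull(k));print(nm,e, onz("w",*e[0],68,c),onz("w",*e[0],98,c))
print("tip",onz("w",301,231,105,c))
cv2.imwrite("pics/w1c.png",cv2.resize(im[110:285,200:400],None,fx=4,fy=4,interpolation=cv2.INTER_CUBIC)[:600])
E
```

```text
red ((297.6623229980469, 211.2394561767578), (117.49713134765625, 119.92861938476562), 168.5417022705078) [588.2 198.7] [582.  207.1]
yel ((303.8370666503906, 230.61260986328125), (46.56989669799805, 63.512577056884766), 57.889949798583984) [602.1 184.7] [594.6 194.4]
tip [591.  195.3]
```

View pics/w1c.png

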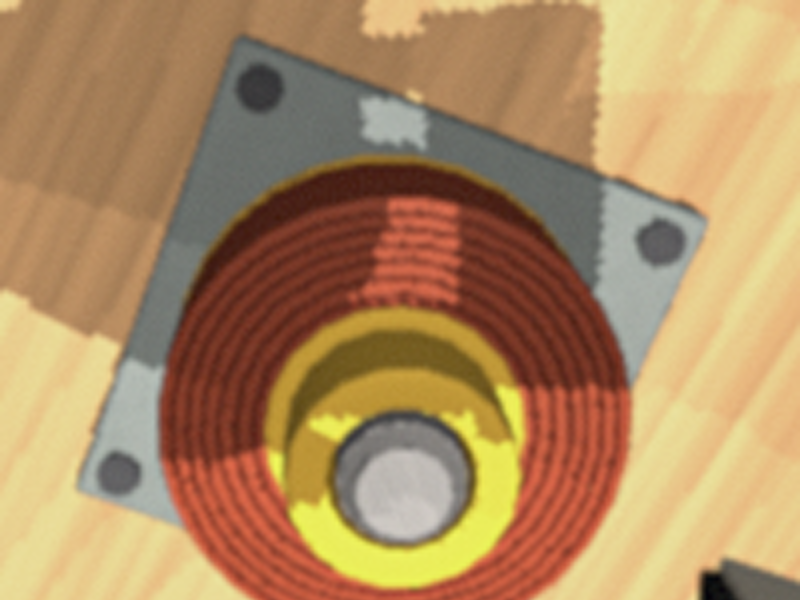

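```bash
python3 - <<'E'
from h import *
import pickle
np.set_printoptions(precision=1,suppress=True)
c=pickle.load(open("w1.pkl","rb"))
f=lambda x,y,z:onz("w",200+x/4,110+y/4,z,c)
print("tip",f(403,497,105),"ring",f(404,477,98))
P=[f(706,218,12),f(80,487,12),f(242,37,12)];print(P,(P[0]+P[1])/2)
E
```

```text
tip [592.1 192.7] ring [591.9 194.4]
[array([647.6, 264.4]), array([535.8, 123.9]), array([522.1, 250.9])] [591.7 194.2]
```

```bash
python3 -m inch '[1.5,-1,-2.5,0,0,0,1, 3.1,-2,-5,0,0,0,1, 3.1,-2,-8,0,0,0,1, 3.1,-2,-9.8,0,0,0,1, 3.1,-2,-9.8,0,0,0,1]'; python3 - <<'E'
from h import *
import pickle
o=bot.get_obs();c=bot.calibration("wrist");im=bot.capture("wrist")
cv2.imwrite("pics/w2.png",im[:,:,::-1]);print(o["tool_pos"],o["tcp_rot"],o["contact_force"])
pickle.dump(c,open("w2.pkl","wb"))
E
```

```text
time: 1.65
tool_pos: [595.7, 186.4, 123.2]
tcp_rot: [-3.134, 0.002, 2.038]
contact_force: [-0.1, 0.7, -0.6]
grip_width: 91.6
[595.70366925 186.40715064 123.22372174] [-3.13413032e+00  1.73702078e-03  2.03780396e+00] [-0.06024933  0.65055526 -0.55532244]
```

View pics/w2.png

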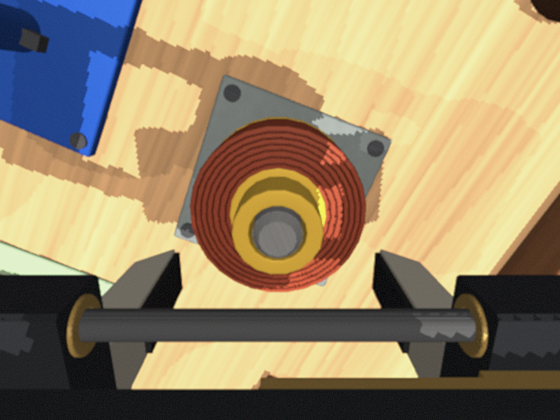

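```bash
python3 - <<'E'
from h import *
import pickle
np.set_printoptions(precision=1,suppress=True)
c=pickle.load(open("w2.pkl","rb"))
f=lambda x,y,z:onz("w",x,y,z,c)
print("tip",f(277.5,237.5,105),"ring",f(278,230,98))
P=[f(390,140,12),f(176,236,12),f(224,75,12)];print(P,(P[0]+P[1])/2)
o=bot.get_obs();print(o["tool_pos"],o["dq"])
E
```

```text
tip [591.4 194.5] ring [591.  195.8]
[array([646.9, 264. ]), array([536.7, 123.5]), array([521.2, 250.3])] [591.8 193.8]
[596.9 186.8 125.5] [ 0. -0. -0.  0.  0. -0.]
```

```bash
python3 -m inch '[-0.54,0.68,0,0,0,0,1, -0.54,0.68,-2,0,0,0,1, -0.54,0.68,-4,0,0,0,1, -0.54,0.68,-5.1,0,0,0,1, -0.54,0.68,-5.1,0,0,0,1]'
```

```text
time: 2.2
tool_pos: [590.7, 194.0, 73.9]
tcp_rot: [-3.136, 0.002, 2.039]
contact_force: [-0.3, -0.2, 0.1]
grip_width: 91.7
```

```bash
python3 -m inch '[0,0,0,0,0,0,-1, 0,0,0,0,0,0,-1, 0,0,0,0,0,0,-1, 0,0,0,0,0,0,-1, 0,0,0,0,0,0,-1]'
```

```text
time: 2.7
tool_pos: [590.9, 194.0, 74.3]
tcp_rot: [-3.137, 0.002, 2.038]
contact_force: [-0.1, -0.2, -0.6]
grip_width: 56.6
```

```bash
python3 -m inch '[0,0,0,0,0,0,-1, 0,0,0,0,0,0,-1, 0,0,0,0,0,0,-1, 0,0,0,0,0,0,-1, 0,0,0,0,0,0,-1]'
```

```text
time: 3.2
tool_pos: [591.0, 194.0, 74.4]
tcp_rot: [-3.137, 0.003, 2.038]
contact_force: [1.2, 0.6, -0.0]
grip_width: 50.0
```

```bash
python3 -m inch '[0,0,0,0,0,6,-1, 0,0,0,0,0,12,-1, 0,0,0,0,0,18,-1, 0,0,0,0,0,24,-1, 0,0,0,0,0,24,-1]'; python3 -m inch '[0,0,0.2,0,0,0,-1, 0,0,0.4,0,0,0,-1, 0,0,0.5,0,0,0,-1, 0,0,0.5,0,0,0,-1, 0,0,0.5,0,0,0,-1]'
```

```text
time: 3.7
tool_pos: [590.9, 193.9, 74.3]
tcp_rot: [-3.137, 0.002, 2.458]
contact_force: [0.4, -1.0, 0.1]
grip_width: 49.7
time: 4.2
tool_pos: [590.0, 193.8, 77.7]
tcp_rot: [-3.135, 0.0, 2.458]
contact_force: [1.9, 0.5, -19.0]
grip_width: 49.8
```

```bash
python3 -m inch '[0.05,0,-0.25,0,0,0,-1, 0.05,0,-0.25,0,0,8,-1, 0.05,0,-0.25,0,0,8,-1, 0.05,0,0.12,0,0,8,-1, 0.05,0,0.12,0,0,8,-1]'
```

```text
time: 4.7
tool_pos: [590.8, 193.6, 79.9]
tcp_rot: [-3.135, 0.002, 2.595]
contact_force: [-0.9, -1.5, -2.2]
grip_width: 49.5
```

```bash
python3 -m inch '[0,0,0.2,0,0,0,-1, 0,0,0.4,0,0,0,-1, 0,0,0.6,0,0,0,-1, 0,0,0.6,0,0,0,-1, 0,0,0.6,0,0,0,-1]'; python3 - <<'E'
from h import *
o=bot.get_obs();print(o["moment"],o["contact_force"])
im=bot.capture("wrist");cv2.imwrite("pics/w3.png",im[:,:,::-1])
s=bot.capture("scene");cv2.imwrite("pics/s3.png",cv2.resize(s[130:230,250:390,::-1],None,fx=5,fy=5,interpolation=cv2.INTER_CUBIC))
E
```

```text
time: 5.2
tool_pos: [590.4, 193.4, 85.7]
tcp_rot: [-3.134, 0.001, 2.595]
contact_force: [-1.1, -1.8, -10.4]
grip_width: 50.0
[-0.2223414   0.15077272  0.40174845] [ -1.14088147  -1.78161896 -10.44473176]
```

View pics/s3.png

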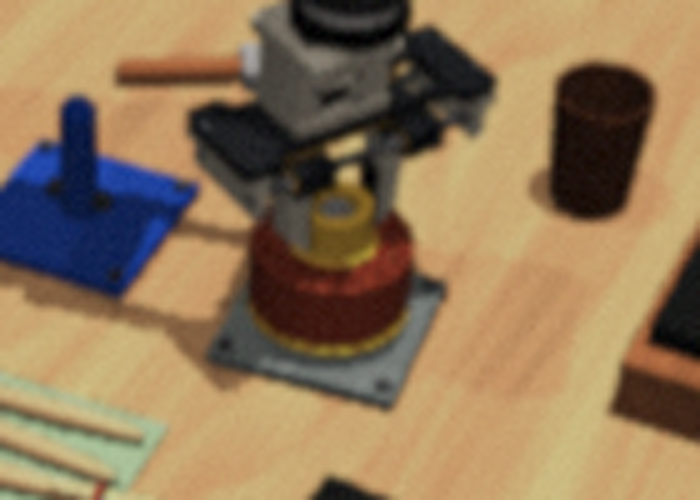

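View pics/w3.png

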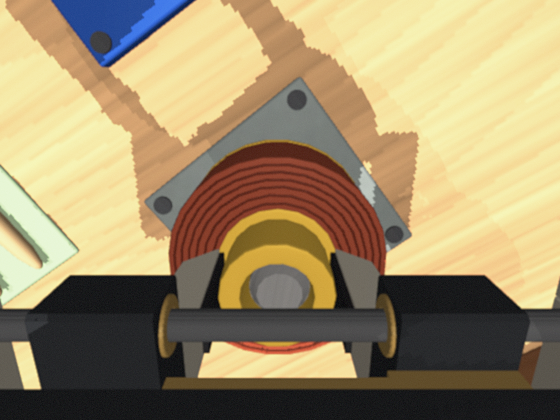

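The roll has risen about 11 mm. There is a +0.4 N·m moment, so the slot edge is rubbing on a lug and pushing the roll further anticlockwise. I'll ease the turn that way.

```bash
python3 -m inch '[0,0,-0.1,0,0,2,-1, 0,0,-0.1,0,0,4,-1, 0,0,-0.1,0,0,4,-1, 0,0,-0.1,0,0,4,-1, 0,0,-0.1,0,0,4,-1]'; python3 -c "
from plant import bot
o=bot.get_obs();print(o['moment'],o['contact_force'],o['tcp_rot'])"
```

```text
time: 5.8
tool_pos: [590.8, 193.6, 85.3]
tcp_rot: [-3.135, 0.002, 2.664]
contact_force: [0.4, 0.2, -4.5]
grip_width: 49.8
[-0.04145578 -0.02075242 -0.01106317] [ 0.414949    0.2143002  -4.52456474] [-3.13486230e+00  1.86596323e-03  2.66439958e+00]
```

The moment is gone and only the weight is left. Sliding up.

```bash
python3 -m inch '[0,0,0.5,0,0,0,-1, 0,0,1,0,0,0,-1, 0,0,1.5,0,0,0,-1, 0,0,2,0,0,0,-1, 0,0,2.5,0,0,0,-1]'
```

```text
time: 6.3
tool_pos: [590.9, 193.6, 110.9]
tcp_rot: [-3.135, 0.002, 2.664]
contact_force: [-0.4, 0.1, -4.2]
grip_width: 49.7
```

```bash
python3 -m inch '[0,0,2,0,0,0,-1, 0,0,4,0,0,0,-1, 0,0,6,0,0,0,-1, 0,0,8,0,0,0,-1, 0,0,10,0,0,0,-1]'
```

```text
time: 6.8
tool_pos: [590.8, 193.5, 212.1]
tcp_rot: [-3.135, 0.002, 2.664]
contact_force: [0.6, 0.6, -4.1]
grip_width: 50.0
```

```bash
python3 - <<'E'
from h import *
o=bot.get_obs();print(o["moment"],o["contact_force"],o["tool_pos"],o["joint_positions"])
s=bot.capture("scene");cv2.imwrite("pics/s4.png",cv2.resize(s[60:240,200:400,::-1],None,fx=3,fy=3,interpolation=cv2.INTER_CUBIC))
E
```

```text
[-0.00643412  0.00502744 -0.00569678] [ 0.58526011  0.64271438 -4.12561331] [590.75520273 193.53699942 212.07482672] [ 0.19664777  0.53411656  1.25731271 -0.00649358  1.35247887 -0.89534661]
```

View pics/s4.png

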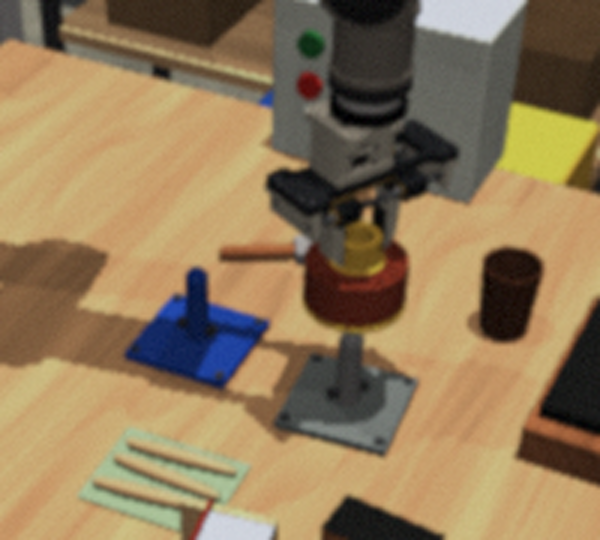

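Free of the post, bottom at about 150 mm, and the stand is clean. Moving to in front of the rack.

```bash
python3 -m inch '[-0.9,-3.9,0,0,0,4,-1, -1.8,-7.8,0,0,0,8,-1, -2.7,-11.7,0,0,0,12,-1, -3.6,-15.6,0,0,0,16,-1, -4.5,-19.5,0,0,0,20,-1]' ; python3 -m inch '[-1,-3.9,0,0,0,4,-1, -2,-7.8,0,0,0,8,-1, -3,-11.7,0,0,0,12,-1, -4,-15.6,0,0,0,17,-1, -4.7,-19.2,0,0,0,17,-1]'; python3 - <<'E'
from h import *
import pickle
o=bot.get_obs();c=bot.calibration("wrist");im=bot.capture("wrist")
cv2.imwrite("pics/w5.png",im[:,:,::-1]);print(o["tool_pos"],o["tcp_rot"],o["contact_force"],o["joint_positions"])
pickle.dump(c,open("w5.pkl","wb"))
cv2.imwrite("pics/t5.png",bot.capture("top")[:,:,::-1])
E
```

```text
time: 7.35
tool_pos: [546.5, -2.5, 215.8]
tcp_rot: [-3.139, 0.007, 3.016]
contact_force: [1.0, 1.0, -4.0]
grip_width: 49.7
time: 7.85
tool_pos: [498.5, -196.1, 215.7]
tcp_rot: [-3.139, 0.007, -2.968]
contact_force: [0.3, -0.4, -4.3]
grip_width: 50.0
[ 498.52431423 -196.14488217  215.70200573] [-3.13876695  0.0068381  -2.96802179] [ 0.3372284  -0.39619507 -4.28032062] [-0.51926268  0.36638235  1.51915588  0.00231207  1.24898888 -2.26434373]
```

View pics/w5.png

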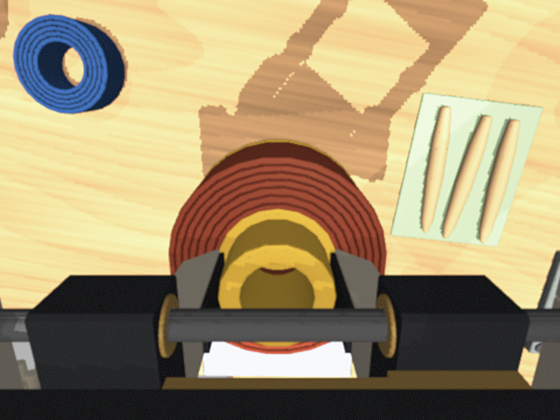

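View pics/t5.png

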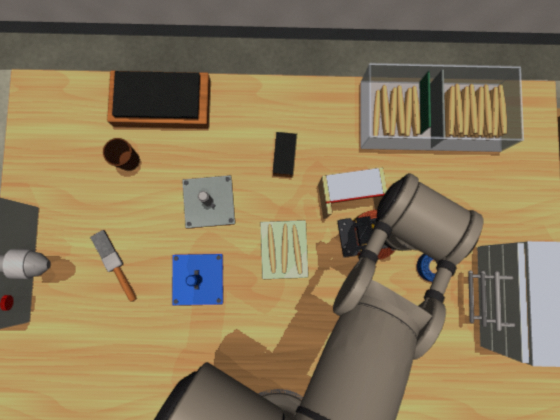

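The wrist view shows the roll held level, with the bench clear beneath it, the spare roll at (70,60) and the pad at (470,170) well away. The top view shows the empty stand. Lowering.

```bash
python3 -m inch '[0,0,-3.5,0,0,0,-1, 0,0,-7,0,0,0,-1, 0,0,-10.5,0,0,0,-1, 0,0,-13,0,0,0,-1, 0,0,-14.3,0,0,0,-1]' ; python3 -m inch '[0,0,-0.2,0,0,0,-1, 0,0,-0.4,0,0,0,-1, 0,0,-0.6,0,0,0,-1, 0,0,-0.8,0,0,0,-1, 0,0,-0.9,0,0,0,-1]'
```

```text
time: 8.45
tool_pos: [497.2, -197.3, 69.9]
tcp_rot: [-3.14, 0.003, -2.975]
contact_force: [-0.2, 0.7, -4.5]
grip_width: 50.1
time: 8.95
tool_pos: [497.9, -197.5, 62.3]
tcp_rot: [-3.139, 0.005, -2.975]
contact_force: [-3.0, 3.2, 10.4]
grip_width: 49.6
```

It is down, with contact at z=62.3 as predicted. Releasing.

```bash
python3 -m inch '[0,0,0.1,0,0,0,-0.2, 0,0,0.1,0,0,0,0.2, 0,0,0.1,0,0,0,0.6, 0,0,0.1,0,0,0,0.6, 0,0,0.1,0,0,0,0.6]'; python3 -m inch '[0,0,2,0,0,0,0.6, 0,0,5,0,0,0,0.6, 0,0,9,0,0,0,0.6, 0,0,13,0,0,0,0.6, 0,0,17,0,0,0,0.6]'
```

```text
time: 9.45
tool_pos: [498.0, -197.6, 63.4]
tcp_rot: [-3.138, 0.006, -2.975]
contact_force: [0.6, -0.1, -0.7]
grip_width: 72.2
time: 9.95
tool_pos: [497.8, -197.4, 235.1]
tcp_rot: [-3.138, 0.006, -2.975]
contact_force: [0.5, 0.3, 0.8]
grip_width: 73.7
```

```bash
python3 -m inch '[3,0.5,2,0,0,0,0.6, 6,1,4,0,0,0,0.6, 10,2,6,0,0,0,0.6, 13,2,8,0,0,0,0.6, 14,2,8,0,0,0,0.6]'; python3 - <<'E'
from h import *
import pickle
o=bot.get_obs();c=bot.calibration("wrist");im=bot.capture("wrist")
cv2.imwrite("pics/w6.png",im[:,:,::-1]);print(o["tool_pos"],o["tcp_rot"],c["cam_to_world"])
pickle.dump(c,open("w6.pkl","wb"))
E
```

```text
time: 10.45
tool_pos: [640.7, -177.0, 317.4]
tcp_rot: [-3.136, 0.01, -2.973]
contact_force: [-0.5, 0.3, -0.5]
grip_width: 73.6
[ 640.73713844 -177.01671823  317.36113117] [-3.13583682  0.0102187  -2.97318335] [[-1.68427867e-01  9.34628040e-01  3.13213154e-01  5.56124013e+02]
 [ 9.85692786e-01  1.61779188e-01  4.72993146e-02 -1.90640098e+02]
 [-6.46410403e-03  3.16698469e-01 -9.48504241e-01  4.74204720e+02]
 [ 0.00000000e+00  0.00000000e+00  0.00000000e+00  1.00000000e+00]]
```

View pics/w6.png

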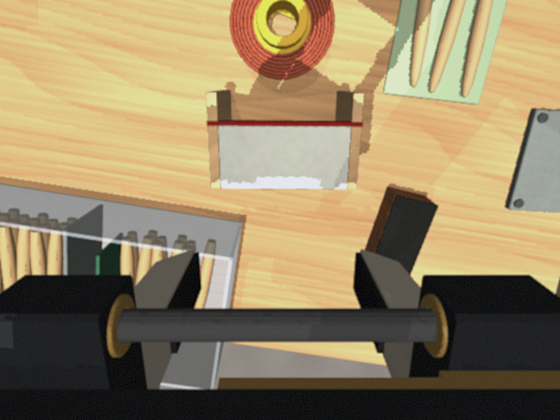

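```bash
python3 - <<'E'
from h import *
import pickle
np.set_printoptions(precision=1,suppress=True)
c=pickle.load(open("w6.pkl","rb"))
f=lambda x,y,z:onz("w",x,y,z,c)
L,R=f(208,124.5,110),f(362,124.5,110);d=L-R
# image left = world -y ; y axis of rack = R - L
y=R-L;print(L,R,np.linalg.norm(y)); yaw=np.arctan2(-y[0],y[1]);print("yaw",np.degrees(yaw),"strip mid",(L+R)/2)
b1,b2=f(209,187,110),f(357,187.5,110);print("back",b1,b2,(b1+b2)/2)
w1,w2=f(207,92,110),f(363,91,110);print("wallfront",w1,w2,(w1+w2)/2)
print("roll collar top",f(284,20.5,86),"roll winding",f(282.5,27,56))
E
```

```text
[ 606.4 -252.3] [ 581.1 -104.9] 149.54454779096017
yaw 9.736401960252216 strip mid [ 593.7 -178.6]
back [ 669.  -244.4] [643.7 -94.7] [ 656.3 -169.6]
wallfront [ 576.5 -256.6] [ 550.7 -111.5] [ 563.6 -184. ]
roll collar top [ 500.6 -195.7] roll winding [ 502.6 -196.6]
```

Rack from the wrist view: origin about (593.5,-179), yaw 9.7°. The roll is at rack x=-97, y=-2. Going round behind it, fingers 40 mm apart, tool tilted 15° back so the body clears the walls.

```bash
python3 -m inch '[-4.6,-0.68,0,0,0,0,-0.13, -9.2,-1.36,0,0,0,0,-0.13, -13.8,-2.04,0,0,0,0,-0.13, -18.4,-2.7,0,0,0,0,-0.13, -23,-3.4,0,0,0,0,-0.13]'; python3 -m inch '[0,0,0,1.25,-7.4,0,-0.13, 0,0,-2,2.5,-14.8,0,-0.13, 0,0,-6,2.5,-14.8,0,-0.13, 0,0,-9,2.5,-14.8,0,-0.13, 0,0,-9,2.5,-14.8,0,-0.13]'; python3 -c "
from plant import bot
o=bot.get_obs();print(o['joint_positions'],bot.tcp_to_grasp)"
```

```text
time: 11.0
tool_pos: [407.9, -210.7, 314.8]
tcp_rot: [-3.138, 0.007, -2.973]
contact_force: [-0.0, -1.1, 0.5]
grip_width: 41.0
time: 11.5
tool_pos: [405.2, -208.8, 221.3]
tcp_rot: [3.139, 0.264, -2.976]
contact_force: [0.1, 0.1, 0.5]
grip_width: 39.7
[-0.79996518  0.1146228   1.87665591  0.2574623   1.0147784  -2.65822602] 18.8
```

```bash
python3 -m inch '[0,0,-4.5,0,0,0,-0.13, 0,0,-9,0,0,0,-0.13, 0,0,-13.5,0,0,0,-0.13, 0,0,-17,0,0,0,-0.13, 0,0,-19,0,0,0,-0.13]'; python3 - <<'E'
from h import *
cv2.imwrite("pics/s7.png",cv2.resize(bot.capture("scene")[130:330,150:350,::-1],None,fx=3,fy=3,interpolation=cv2.INTER_CUBIC))
o=bot.get_obs();print(o["tool_pos"],o["joint_positions"])
E
```

```text
time: 12.0
tool_pos: [405.2, -208.5, 30.1]
tcp_rot: [3.138, 0.264, -2.976]
contact_force: [-0.3, 0.5, 0.2]
grip_width: 39.6
[ 404.48080349 -207.88339699   28.41085024] [-0.79994307  0.44616846  2.12086717  0.49060882  0.47768861 -2.96332796]
```

View pics/s7.png

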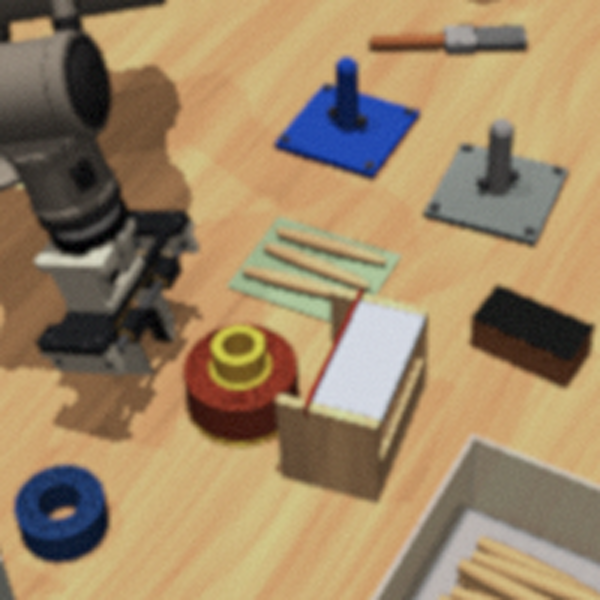

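```bash
python3 -m inch '[0.06,-0.34,-0.3,0,0,0,-0.13, 1.05,-0.17,-0.3,0,0,0,-0.13, 2.03,0,-0.3,0,0,0,-0.13, 3.02,0.17,-0.3,0,0,0,-0.13, 4,0.33,-0.3,0,0,0,-0.13]'
```

```text
time: 12.55
tool_pos: [446.1, -205.5, 27.4]
tcp_rot: [3.138, 0.264, -2.976]
contact_force: [-2.7, -0.6, 1.7]
grip_width: 39.7
```

```bash
python3 -m inch '[0.77,0.2,0,0,0,0,-0.13, 1.56,0.37,0,0,0,0,-0.13, 2.35,0.51,0,0,0,0,-0.13, 3.13,0.64,0,0,0,0,-0.13, 3.92,0.78,0,0,0,0,-0.13]'; python3 - <<'E'
from h import *
cv2.imwrite("pics/s8.png",cv2.resize(bot.capture("scene")[180:330,180:330,::-1],None,fx=4,fy=4,interpolation=cv2.INTER_CUBIC))
o=bot.get_obs();p=o["tool_pos"][:2]-[593.5,-179];print(p@[.9857,.1685],p@[-.1685,.9857],o["contact_force"])
E
```

```text
time: 13.05
tool_pos: [485.8, -197.7, 27.6]
tcp_rot: [3.138, 0.264, -2.976]
contact_force: [-3.4, -0.3, 2.3]
grip_width: 40.0
-108.18122388083086 -0.5916997474855512 [ 0.66998272  0.40108615 -0.45186419]
```

View pics/s8.png

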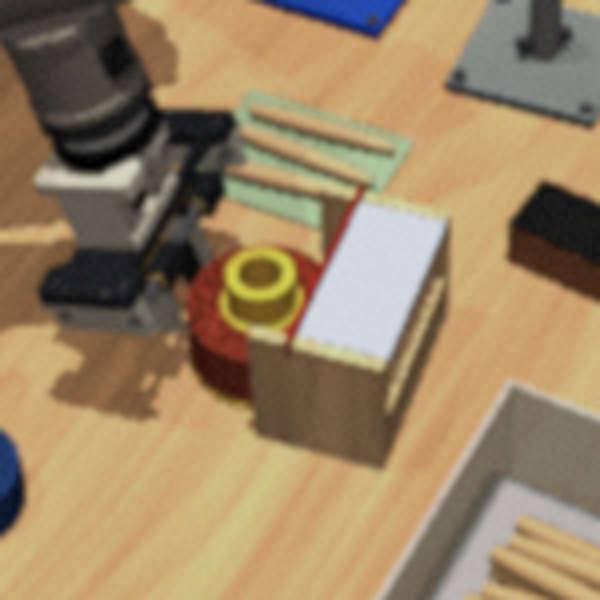

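```bash
python3 -m inch '[0.7,0.12,0,0,0,0,-0.13, 1.4,0.24,0,0,0,0,-0.13, 2.1,0.36,0,0,0,0,-0.13, 2.8,0.5,0,0,0,0,-0.13, 3.5,0.62,0,0,0,0,-0.13]';  python3 -m inch '[0.25,0.04,0,0,0,0,-0.13, 0.5,0.09,0,0,0,0,-0.13, 0.75,0.13,0,0,0,0,-0.13, 1.0,0.17,0,0,0,0,-0.13, 1.0,0.17,0,0,0,0,-0.13]'; python3 -c "
from plant import bot
import numpy as np
o=bot.get_obs();p=o['tool_pos'][:2]-[593.5,-179];print(p@[.9857,.1685],p@[-.1685,.9857],o['contact_force'])"
```

```text
time: 13.6
tool_pos: [522.5, -191.4, 27.6]
tcp_rot: [3.138, 0.265, -2.975]
contact_force: [-1.5, -0.5, -0.2]
grip_width: 40.0
time: 14.1
tool_pos: [532.8, -189.7, 27.6]
tcp_rot: [3.138, 0.265, -2.975]
contact_force: [-0.2, -0.1, 0.8]
grip_width: 40.1
-61.669522735860504 -0.29064480100458956 [-0.21436452 -0.13152216  0.75539689]
```

Near the expected end, but there is no stop contact yet. Continuing in small steps until the force rises.

```bash
python3 -m inch '[0.1,0.02,0,0,0,0,-0.13, 0.2,0.03,0,0,0,0,-0.13, 0.3,0.05,0,0,0,0,-0.13, 0.4,0.07,0,0,0,0,-0.13, 0.4,0.07,0,0,0,0,-0.13]'
```

```text
time: 14.6
tool_pos: [535.5, -189.0, 27.4]
tcp_rot: [3.137, 0.263, -2.975]
contact_force: [-9.2, -1.7, 3.8]
grip_width: 39.8
```

```bash
python3 -m inch '[0.15,0.03,0,0,0,0,-0.13, 0.25,0.04,0,0,0,0,-0.13, 0.25,0.04,0,0,0,0,-0.13, 0.25,0.04,0,0,0,0,-0.13, 0.25,0.04,0,0,0,0,-0.13]';python3 - <<'E'
from h import *
cv2.imwrite("pics/s9.png",cv2.resize(bot.capture("scene")[180:330,180:330,::-1],None,fx=4,fy=4,interpolation=cv2.INTER_CUBIC))
E
```

```text
time: 15.1
tool_pos: [535.8, -188.8, 27.2]
tcp_rot: [3.136, 0.26, -2.975]
contact_force: [-15.6, -4.3, 8.2]
grip_width: 39.9
```

View pics/s9.png

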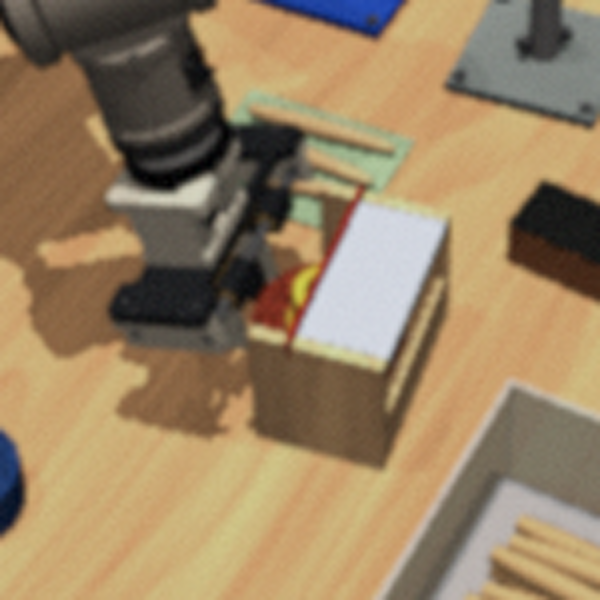

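It stalled firmly against the back stop: 0.3 mm travelled for 2.5 mm commanded. The collar is half under the roof. Backing off and checking.

```bash
python3 -m inch '[-0.5,-0.09,0,0,0,0,-0.13, -2,-0.34,0,0,0,0,-0.13, -4,-0.68,0,0,0,0,-0.13, -7,-1.2,0,0,0,0,-0.13, -9,-1.5,0,0,0,0,-0.13]'; python3 -m inch '[0,0,4,0,0,0,-0.13, 0,0,9,0,0,0,-0.13, 0,0,14,0,0,0,-0.13, 0,0,19,0,0,0,-0.13, 0,0,23,0,0,0,-0.13]'; python3 -m inch '[0,0,0,-1.25,7.4,0,-0.13, 4,0.6,2,-2.5,14.8,0,-0.13, 9,1.5,4,-2.5,14.8,0,-0.13, 14,2.3,6,-2.5,14.8,0,-0.13, 18,3,6,-2.5,14.8,0,-0.13]';  python3 - <<'E'
from h import *
import pickle
o=bot.get_obs();c=bot.calibration("wrist");im=bot.capture("wrist");pickle.dump(c,open("w10.pkl","wb"))
cv2.imwrite("pics/w10.png",im[:,:,::-1]);print(o["tool_pos"],o["tcp_rot"])
s=bot.capture("scene");cv2.imwrite("pics/s10.png",s[:,:,::-1])
E
```

```text
time: 15.65
tool_pos: [444.8, -203.9, 27.3]
tcp_rot: [3.137, 0.26, -2.975]
contact_force: [0.3, -0.2, -0.5]
grip_width: 40.0
time: 16.15
tool_pos: [445.3, -204.2, 261.0]
tcp_rot: [3.14, 0.263, -2.975]
contact_force: [1.0, -0.8, -0.4]
grip_width: 39.9
time: 16.65
tool_pos: [628.0, -173.5, 324.0]
tcp_rot: [-3.14, 0.007, -2.974]
contact_force: [2.0, -0.8, 1.1]
grip_width: 40.2
[ 627.99299929 -173.50033105  324.01013728] [-3.14035747  0.00664367 -2.97398948]
```

View pics/w10.png

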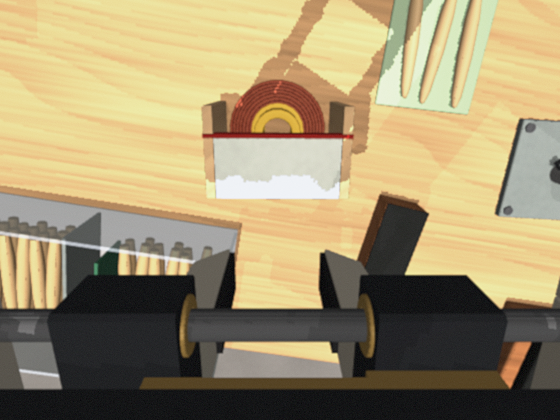

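View pics/s10.png

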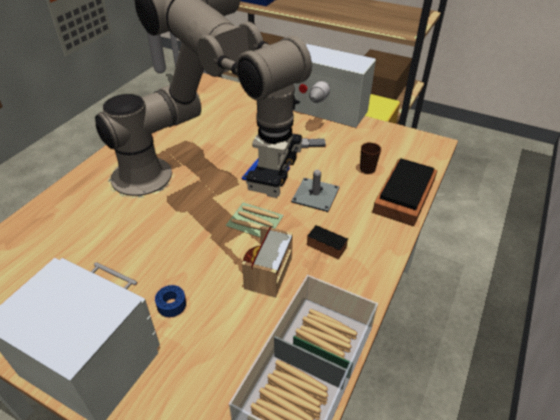

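```bash
python3 - <<'E'
from h import *
import pickle
c=pickle.load(open("w10.pkl","rb"))
def rk(x,y,z):
    p=onz("w",x,y,z,c)-[593.5,-179];return p@[.9857,.1685],p@[-.1685,.9857]
print("near edge",rk(277,81,56),"collar near",rk(277,103,86),"strip",rk(278,135.5,110))
E
```

```text
near edge (np.float64(-52.81604956423482), np.float64(-0.8506805242128515)) collar near (np.float64(-31.05540902492973), np.float64(-0.8218962521442927)) strip (np.float64(-0.9031211030759131), np.float64(0.19039035553684144))
```

```bash
python3 -c "
from plant import bot
print(bot.close_job(), bot.get_obs()['time'])"
```

```text
the job is handed in; nothing more can be done
the job is handed in; nothing more can be done
```

The yellow-cored roll is off its post and standing upright, fully home under the rack roof. I handed the job in at about 16.7 s.

- **Unlocking:** I gripped the collar and turned it anticlockwise. At 24° it was blocked, with a light 19 N pull. At 32° it came free but rubbed on a lug, so I eased it to 36°, where only its weight was left, and slid it off.
- **Placing:** I set it on the bench in front of the rack, felt contact at the expected height, and let go there. I then pushed it in until it stalled at about 16 N against the back stop.

**Last checks:**
- The near edge of the winding measured 53 mm in front of the rack origin (55 mm expected when home), and it was sideways-centred within 1 mm.
- The last pictures show the stand empty and the bystanders apparently where they were. I did not measure them, and the brush was partly hidden by the arm in the last view.
- The robot was clear of everything.

**What disagreed:**
- The fixed cameras put the stand 4–7 mm away from where the wrist camera did, so I used the wrist camera for the grasp and the rack.
- A rough reading of the collar edge came out 31 mm in front of the rack origin (25 mm expected). I probably picked its wider base ring by mistake, and the winding edge and the stall both say the roll is home.

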